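# Tip the parts case lid up and push it against the stop rail

### The arm

A 6-joint arm with a two-finger parallel gripper is mounted at the origin on the work surface. World frame = base frame: x ahead of the robot, y to its left, z up, the work surface at z = 0. Lengths are in m, angles in degrees, forces in N, time in s.
With the tool pointing down it reaches from about 0.35 to 0.875 m from the base axis. Payload 4.2 kg.
Tool frame: the origin (TCP) lies midway between the tips of the shut fingers; the grasp point (between the pads) lies 19 mm behind it; z points along the fingers, y is the direction in which the jaws open and shut (so a half turn about z gives the same grasp; the last joint's range is limited). The gripper opens to 87 mm and grips with 3 to 60 N. Pads are 19 mm wide; open, the fingers measure 117 mm over their backs; the gripper's body (75 mm by 190 mm) begins 51 mm behind the grasp point.
Start: joints at [-61.043, 22.042, 0.453, 0, -68.411, -14.817], TCP at [0.153, -0.606, 0.223] pointing down, gripper open.
Joint ranges: [-179.83, 179.83], [-69.29, 118.12], [-61.27, 80.66], [-181.25, 117.63], [-171.15, -9.14], [-177.46, 177.46]. Speed limits (degrees/s): [159.86, 159.86, 180, 180, 180, 180].

### API

Orientations are given as a 3x3 rotation matrix whose columns are the frame's x, y, z axes.
In Python, from station import sense, capture, finish_job gives the robot as it stands. The module is installed in compiled form; this text tells all that it offers.
- The arm moves only by the shell command python3 -m jog 'ROWS' [OPENING]. ROWS is JSON, a list of rows, each a list of 6 numbers: the shift along the tool's x, y, z in cm, then the turn, a rotation vector about the tool's x, y, z in degrees. In form: [[dx, dy, dz, wx, wy, wz], ...]. A call has exactly 5 rows; each row shifts and turns the commanded pose from where the row before left it, along the tool's axes as they then stand; what a row does not reach is not made up. A row lasts 1/12 s, in which the tool goes at most 41.7 mm and 7.16 degrees, less where a joint would pass 70% of its speed; a pose out of reach is approached as far as the arm can. A call is refused whole if a number of a shift passes 4.17 or a number of a turn 7.16, either way. A call with a gripper value outside its range is refused whole. OPENING is the finger opening in cm, from 0 to 8.7, set as the call begins (- or left out, the last holds). The fingers move at their own pace and stop on an object; the grip force is fixed at half the most. Time passes only in rows, so rows that do not move let the fingers close, or fill a call up. It gives the time, the measured TCP pose, the force and the opening at its end, in the units of the state.
- sense(): the state, without advancing time (a new reading comes with each control period).
- capture(name): name is "scene" or "top"; returns a dict with "frame" (400x640x3 uint8, red, green, blue), "fx", "fy", "cx", "cy" (pixels), "world_to_cam" (4x4, takes a point from world to camera coordinates). Camera axes: x right, y up, looking along -z (the intrinsics and any distortion apply to the point x, -y, -z); pixel columns grow to the right and rows downward; lengths in m; the calibration is good to about 2 mm. A picture is of the moment at which its call begins. There is no depth.
- finish_job(): hands the job in, once; it reports no verdict.
The state is a dict: "time_s": time; "joints": joint angles; "joint_velocities": joint speeds; "effort": joint torques, N m; "tcp_pos": TCP position; "ee_rot": TCP orientation; "wrist_force": force on the tool from outside, world axes, zero at the start; "moment": the same for the moment, N m; "gripper_width": opening from 0.0 (shut) to 1.0 (fully open).
Only numpy, scipy, OpenCV 4.12 (cv2) and the standard library are available. Lean on these libraries where they do the work, as an engineer would, in place of code of your own. Each camera call takes 0.05 s, during which the arm holds its last target.

### The job

The larger parts case is standing on its long edge on the work mat, lid towards the robot: push it over so that it lies flat with its clear lid facing up, then push it along the mat until its far long edge sits flush against the metal stop rail. Do it by pushing only: never lift or carry the case, and leave all the other things where they are.

Things in the scene. Friction and masses are not known exactly. Their poses are not given: they have to be found in the camera images.
- parts_case: The larger parts case: flat closed grey box, 0.18-0.34 kg; 32 mm thick (x), 150 long (y), 100 (z). Origin at its centre. Starts standing on a 32x150 edge (z up, centre 54 mm above the bench); clear lid = its -x face, towards the robot. Pushed near the top towards its +x it tips past balance at 18 deg and falls on its grey back: x then points down, z roughly at the rail, centre 20 mm above the bench.
- mat: Black work mat fixed to the bench, 340 (x) x 480 mm (y), 4 mm thick. Origin: centre of its underside, on the bench top; x away from the robot, z up. A fixed metal stop rail on it runs along its y, from y = -160 to 160 mm; near face at x = +80 mm, 12 mm wide, its top 20 mm above the bench. The large case starts 145-185 mm (centre) before that face, turned up to 0.3 rad from it.
- small_case: Bystander: a smaller case of the same kind, 26 mm thick (x), 80 mm long (y), 60 mm high (z), standing on edge at the mat's near right corner. Origin at its centre.
- bottle: Bystander: pale round bottle with a narrow white cap, 48 mm in diameter, 120 mm high, standing at the left or right end of the mat. Origin at the centre of its underside.
- jar: Bystander: white jar with a black lid, 54 mm in diameter, 70 mm high, standing at the other end of the mat. Origin at the centre of its underside.
- handset: Bystander: black handset lying at the mat's near left corner, 138 mm (x) by 68 mm (y) by 11 mm. Origin at the centre of its underside.
- tape: Bystander: ring-shaped tape core, 72 mm in outer diameter, 22 mm high, lying behind the rail. Origin at the centre of its underside.
- screwdriver: Bystander: screwdriver 150 mm long, lying behind the rail roughly along it. Its long axis is its x.
Mind the look-alikes: they are no part of the job. What is shaped like the parts_case but blue is not meant.

How it is judged:
By the outcome, as a careful person would: the job done as asked, in the order asked, and still so for the second after the job is handed in, with the robot touching nothing.
It also fails if it takes over 38 s, if anything falls off the work surface, if the arm or the gripper's body presses on something with over 40 N, if the wrist force passes 120 N, or if a joint passes its speed limit or range.

## Working session

There is one attempt and no reset: what is moved stays moved. The work goes in short steps, Python scripts to look and compute and a shell command to move; the robot and the scene stay as the last step left them, time stands still between calls to the robot, and variables do not carry over. Pictures are saved under pics/ and viewed, and the job is handed in when it is done.

```bash
mkdir -p pics
python3 - <<'E'
from station import *
import cv2,numpy as np
s=sense();print(s['time_s'],s['tcp_pos'],s['ee_rot'],s['wrist_force'],s['gripper_width'])
for n in("scene","top"):
    c=capture(n);cv2.imwrite(f"pics/{n}0.png",c['frame'][:,:,::-1]);print({k:v for k,v in c.items() if k!='frame'})
E
```

```text
0.0 [ 0.15254446 -0.60547018  0.22144928] [[-9.69745706e-01 -2.44116532e-01 -6.20778543e-04]
 [-2.44117304e-01  9.69743449e-01  2.09409112e-03]
 [ 9.07936649e-05  2.18227865e-03 -9.99997615e-01]] [ 0.54227695 -0.3822181  -0.77297712] 0.9992918474748318
{'fx': 471.21091658520413, 'fy': 471.21091658520413, 'cx': 318.2176894854923, 'cy': 205.87804233745123, 'world_to_cam': array([[-0.70831413,  0.70582375, -0.01019487,  0.38809729],
       [-0.40857101, -0.39814967,  0.82130784,  0.23176009],
       [ 0.5756395 ,  0.58590927,  0.57039415, -1.46071047],
       [ 0.        ,  0.        ,  0.        ,  1.        ]])}
{'fx': 444.8588257565892, 'fy': 444.8588257565892, 'cx': 318.69476291930476, 'cy': 192.4820292077392, 'world_to_cam': array([[-0.02313937, -0.99961451, -0.01534291,  0.09942322],
       [ 0.99129173, -0.02493135,  0.12930247, -0.58411577],
       [-0.12963514, -0.01221732,  0.99148649, -1.0243155 ],
       [ 0.        ,  0.        ,  0.        ,  1.        ]])}
```

View pics/scene0.png

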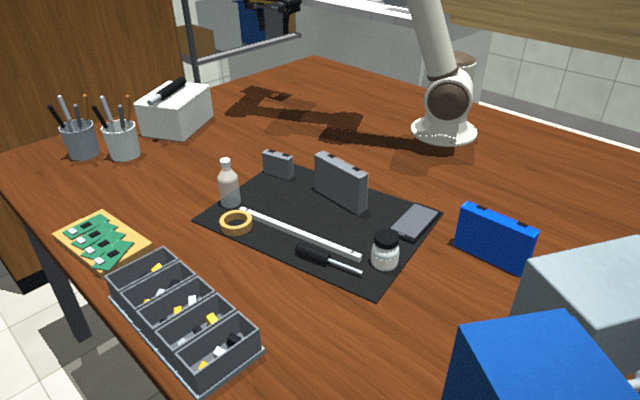

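View pics/top0.png

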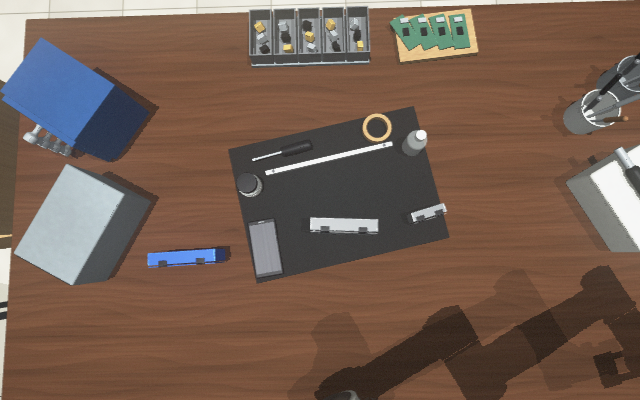

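The scene shows three case-shaped things in the top view: grey at (343,226) on the mat, small grey at (428,213), blue at (186,257). The large grey one on the mat fits the description: it is grey, 150 mm long and in front of the rail. I'll confirm it in a crop.

Run:
```python
import cv2
a=cv2.imread("pics/top0.png")[100:290,222:462]
cv2.imwrite("pics/topc.png",cv2.resize(a,None,fx=3.2,fy=3.1,interpolation=cv2.INTER_CUBIC)[:600,:800])
a=cv2.imread("pics/scene0.png")[130:300,190:450]
cv2.imwrite("pics/scc.png",cv2.resize(a,None,fx=3,fy=3,interpolation=cv2.INTER_CUBIC))
```

```text
(no output)
```

View pics/topc.png

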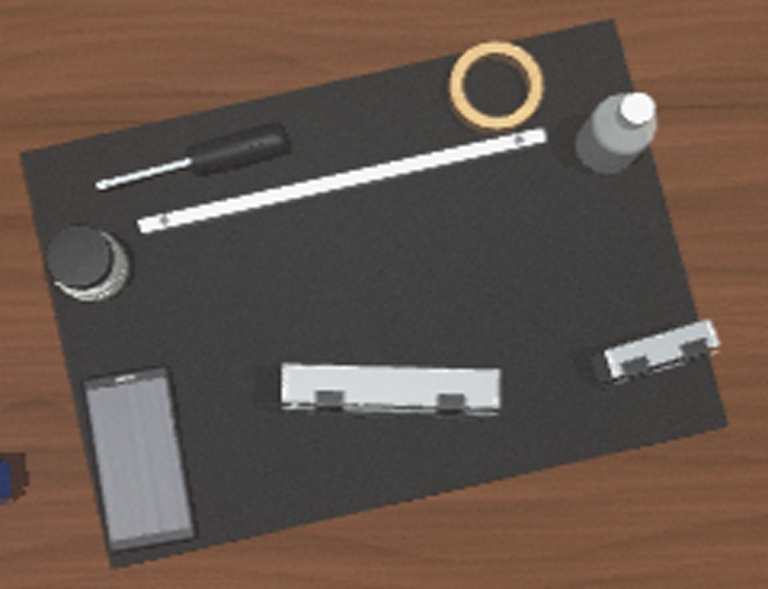

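View pics/scc.png

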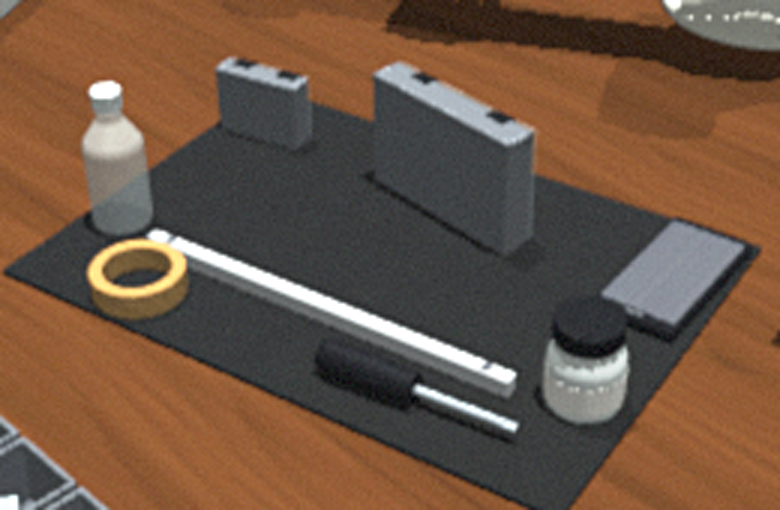

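The crop confirms it: the large grey case has its top face at crop (282..500, 364..411), with the latches on the near side. The rail's near edge runs from (140,234) to (546,140), so the case is turned relative to it. Next I turn these into positions.

```bash
cat > h.py <<'E'
import numpy as np
from station import *
C={}
def cam(n):
    if n not in C: C[n]=capture(n)
    return C[n]
def ray(c,u,v,z):
    M=np.array(c['world_to_cam']);R=M[:3,:3];t=M[:3,3]
    d=R.T@np.array([(u-c['cx'])/c['fx'],-(v-c['cy'])/c['fy'],-1]);o=-R.T@t
    return o+d*(z-o[2])/d[2]
def proj(c,p):
    M=np.array(c['world_to_cam']);q=M[:3,:3]@np.asarray(p)+M[:3,3]
    return c['cx']-c['fx']*q[0]/q[2], c['cy']+c['fy']*q[1]/q[2]
E
python3 - <<'E'
from h import *
import cv2
c=cam("top")
P=lambda u,v,z:ray(c,222+u/3.2,100+v/3.1,z)
np.set_printoptions(precision=4,suppress=True)
m=[P(u,v,.004) for u,v in((21,153),(612,18),(727,427),(112,569))]
print("mat",m,[np.linalg.norm(m[i]-m[i-1]) for i in range(4)])
r=[P(u,v,.02) for u,v in((140,234),(546,142))];print("rail",r,np.linalg.norm(r[1]-r[0]))
k=[P(u,v,.104) for u,v in((282,363),(500,369),(500,409),(281,405))];print("case",k,[np.linalg.norm(k[i]-k[i-1]) for i in range(4)],np.mean(k,0))
d=r[0]-r[1];d/=np.linalg.norm(d);yaw=np.arctan2(-d[0],d[1]);print("rail yaw",np.degrees(yaw))
d2=m[0]-m[1]+m[3]-m[2];print("mat yaw",np.degrees(np.arctan2(-d2[0],d2[1])))
e=k[0]-k[1]+k[3]-k[2];print("case yaw",np.degrees(np.arctan2(-e[0],e[1])))
n=np.array([np.cos(yaw),np.sin(yaw),0]);t=np.array([-n[1],n[0],0]);kc=np.mean(k,0)
print("n",n,"dist",n@(r[0]-kc),"along from rail centre",t@(kc-(r[0]+r[1])/2))
# cross-check with scene camera
c2=cam("scene")
for p in k: print(proj(c2,p))
for p in r+m: print(np.array(proj(c2,p)))
for nme,u,v,z in(("bottle",600,160,0.0),("jar",95,290,0.),("small",660,350,.064),("hand",140,460,.015)):print(nme,P(u,v,z))
E
```

```text
mat [array([0.7056, 0.3092, 0.004 ]), array([ 0.8054, -0.158 ,  0.004 ]), array([ 0.4723, -0.2281,  0.004 ]), array([0.3734, 0.2394, 0.004 ])] [np.float64(0.33941023617937466), np.float64(0.4777289341879902), np.float64(0.3404711616526914), np.float64(0.47787011333528595)]
rail [array([0.634 , 0.2142, 0.02  ]), array([ 0.6999, -0.0989,  0.02  ])] 0.31996712664406657
case [array([0.523 , 0.1048, 0.104 ]), array([ 0.5151, -0.0463,  0.104 ]), array([ 0.4865, -0.0451,  0.104 ]), array([0.493 , 0.1062, 0.104 ])] [np.float64(0.0300844599927001), np.float64(0.15134933201239226), np.float64(0.028556166176817707), np.float64(0.1514367711033922)] [0.5044 0.0299 0.104 ]
rail yaw 11.891563730249416
mat yaw 11.999521467069641
case yaw -2.730771163955986
n [0.9785 0.2061 0.    ] dist 0.16479545703646525 along from rail centre 0.006363830828673693
(np.float64(359.2928749594828), np.float64(177.8772987445566))
(np.float64(313.85906662036774), np.float64(153.77643951059497))
(np.float64(322.55045653020557), np.float64(149.89394626936132))
(np.float64(368.5685370004224), np.float64(173.06685363547115))
[362.4365 253.1166]
[242.3893 205.1962]
[375.8255 301.2697]
[190.8248 219.3684]
[279.8645 158.4407]
[443.1766 211.3722]
bottle [ 0.6887 -0.1435  0.    ]
jar [0.5929 0.2521 0.    ]
small [ 0.5291 -0.1669  0.064 ]
hand [0.4569 0.2162 0.015 ]
```

The measured sizes match: mat 340x478, rail 320, case 151 mm long. Scene-camera reprojection also agrees. The rail is turned 12.0°, the case -2.7°, with 165 mm between them. I'll push with both open fingers, starting with the move to behind the case.

```bash
R='[[-2.17,2.74,0,0,0,0],[-2.17,2.74,0,0,0,0],[-2.17,2.74,0,0,0,0],[-2.17,2.74,0,0,0,0],[-2.17,2.74,0,0,0,0]]'; python3 -m jog '[[-2.17,2.74,0,0,0,0],[-2.17,2.74,0,0,0,0],[-2.17,2.74,0,0,0,0],[-2.17,2.74,0,0,0,0],[-2.17,2.74,0,0,0,0]]' 8.7
python3 -m jog '[[-2.17,2.74,0,0,0,0],[-2.17,2.74,0,0,0,0],[-2.17,2.74,0,0,0,0],[-2.17,2.74,0,0,0,0],[-2.17,2.74,0,0,0,0]]'
```

```text
time_s: 0.62
tcp_pos: [0.2246, -0.4451, 0.2223]
ee_rot: [[-0.97, -0.244, -0.0], [-0.244, 0.97, 0.0], [0.0, 0.0, -1.0]]
wrist_force: [1.1, -0.2, 0.2]
gripper_width: 1.0
time_s: 1.03
tcp_pos: [0.2963, -0.2857, 0.2226]
ee_rot: [[-0.97, -0.244, 0.0], [-0.244, 0.97, -0.0], [-0.0, -0.0, -1.0]]
wrist_force: [1.0, -1.0, 0.6]
gripper_width: 0.998
```

```bash
python3 -m jog '[[-2.17,2.74,0,0,0,0],[-2.17,2.74,0,0,0,0],[-2.17,2.74,0,0,0,0],[-2.17,2.74,0,0,0,0],[-2.17,2.74,0,0,0,0]]'
python3 -m jog '[[-2.17,2.74,0,0,0,0],[-2.17,2.74,0,0,0,0],[-2.17,2.74,0,0,0,0],[-2.17,2.74,0,0,0,0],[-2.17,2.74,0,0,0,0]]'
python3 -m jog '[[0,0,0,0,0,5.6],[0,0,0,0,0,5.6],[0,0,0,0,0,5.6],[0,0,0,0,0,0],[0,0,0,0,0,0]]'
```

```text
time_s: 1.45
tcp_pos: [0.3681, -0.1263, 0.2228]
ee_rot: [[-0.97, -0.245, 0.001], [-0.245, 0.97, 0.0], [-0.001, -0.0, -1.0]]
wrist_force: [1.4, -0.5, -0.1]
gripper_width: 1.0
time_s: 1.87
tcp_pos: [0.4398, 0.0332, 0.2227]
ee_rot: [[-0.97, -0.245, 0.0], [-0.245, 0.97, 0.0], [-0.0, 0.0, -1.0]]
wrist_force: [0.2, -1.2, 0.2]
gripper_width: 0.996
time_s: 2.28
tcp_pos: [0.4396, 0.0314, 0.2225]
ee_rot: [[-0.999, 0.044, -0.0], [0.044, 0.999, -0.0], [0.0, -0.0, -1.0]]
wrist_force: [0.1, -0.4, 0.6]
gripper_width: 1.0
```

```bash
python3 -m jog '[[0,0,2.56,0,0,0],[0,0,2.56,0,0,0],[0,0,2.56,0,0,0],[0,0,2.56,0,0,0],[0,0,2.56,0,0,0]]'
python3 -m jog '[[-0.7,0,0,0,0,0],[-0.6,0,0,0,0,0],[-0.6,0,0,0,0,0],[-0.5,0,0,0,0,0],[-0.4,0,0,0,0,0]]'
python3 - <<'E'
from h import *
import cv2
a=cam("scene")['frame'][110:280,200:460,::-1];cv2.imwrite("pics/s1.png",cv2.resize(a,None,fx=3,fy=3))
E
```

```text
time_s: 2.7
tcp_pos: [0.4397, 0.0312, 0.0938]
ee_rot: [[-0.999, 0.044, 0.001], [0.044, 0.999, 0.0], [-0.001, 0.001, -1.0]]
wrist_force: [0.2, 0.2, -0.0]
gripper_width: 1.0
time_s: 3.12
tcp_pos: [0.4697, 0.0304, 0.0961]
ee_rot: [[-0.999, 0.046, 0.003], [0.046, 0.999, 0.001], [-0.003, 0.001, -1.0]]
wrist_force: [-0.7, -0.1, -0.1]
gripper_width: 0.999
```

View pics/s1.png

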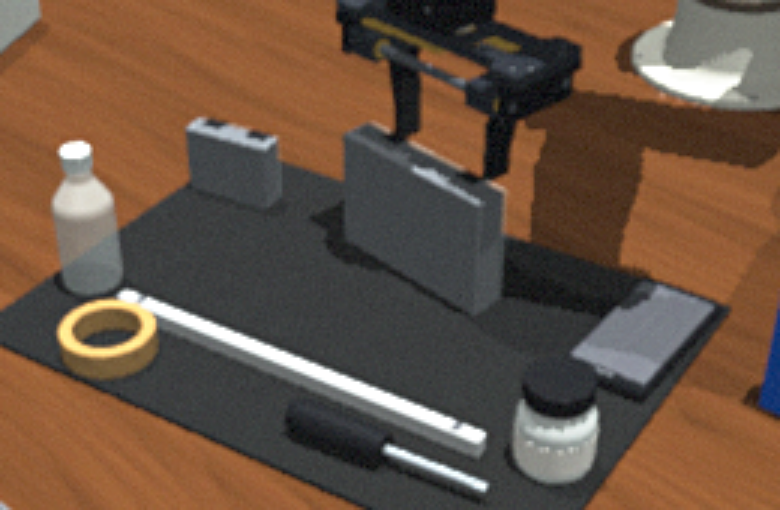

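The fingers are just behind the case's top at crop (400-500,130-175). Now a slow push.

```bash
python3 -m jog '[[-0.4,0,0,0,0,0],[-0.4,0,0,0,0,0],[-0.4,0,0,0,0,0],[-0.4,0,0,0,0,0],[-0.4,0,0,0,0,0]]'
python3 -m jog '[[-0.3,0,0,0,0,0],[-0.3,0,0,0,0,0],[-0.3,0,0,0,0,0],[-0.3,0,0,0,0,0],[-0.3,0,0,0,0,0]]'
python3 - <<'E'
from h import *
import cv2
a=cam("scene")['frame'][110:280,200:460,::-1];cv2.imwrite("pics/s2.png",cv2.resize(a,None,fx=3,fy=3))
E
```

```text
time_s: 3.58
tcp_pos: [0.4879, 0.0291, 0.0946]
ee_rot: [[-0.999, 0.046, -0.0], [0.046, 0.999, -0.0], [0.0, -0.0, -1.0]]
wrist_force: [-0.3, 1.1, 0.2]
gripper_width: 1.0
time_s: 4.0
tcp_pos: [0.5029, 0.0285, 0.0945]
ee_rot: [[-0.999, 0.046, 0.0], [0.046, 0.999, 0.0], [-0.0, 0.0, -1.0]]
wrist_force: [-0.1, 0.9, -0.1]
gripper_width: 1.003
```

View pics/s2.png

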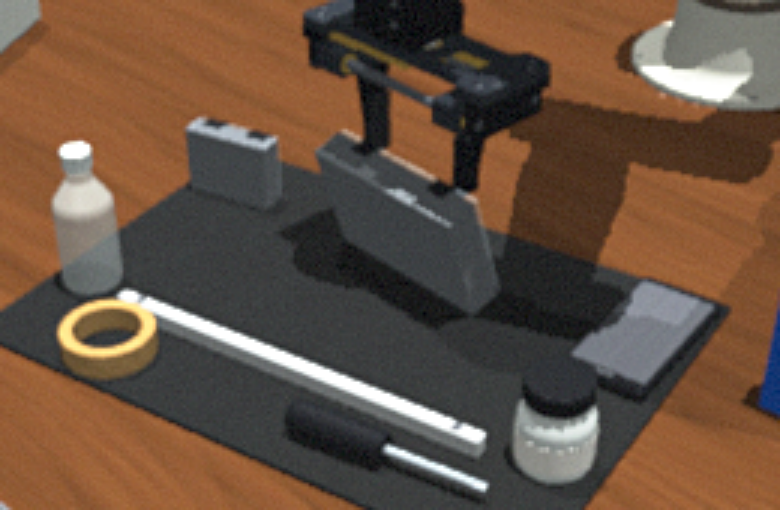

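It is tipping about its far bottom edge, at crop (340-480,240-310), without sliding. I'll keep pushing.

```bash
python3 -m jog '[[-0.3,0,0,0,0,0],[-0.3,0,0,0,0,0],[-0.3,0,0,0,0,0],[-0.3,0,0,0,0,0],[-0.3,0,0,0,0,0]]'
python3 - <<'E'
from h import *
import cv2
a=cam("scene")['frame'][110:280,200:460,::-1];cv2.imwrite("pics/s3.png",cv2.resize(a,None,fx=3,fy=3))
E
```

```text
time_s: 4.47
tcp_pos: [0.5179, 0.0277, 0.0946]
ee_rot: [[-0.999, 0.046, 0.0], [0.046, 0.999, 0.0], [-0.0, 0.0, -1.0]]
wrist_force: [0.4, 0.2, 0.4]
gripper_width: 1.001
```

View pics/s3.png

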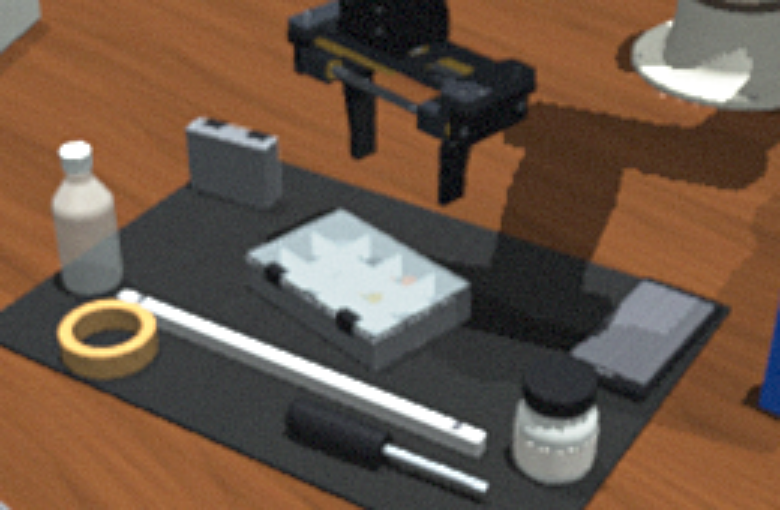

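The case now lies flat with its clear lid up and well short of the rail. I retreat and measure.

```bash
python3 -m jog '[[1.5,0,0,0,0,0],[1.5,0,0,0,0,-3.7],[1.5,0,0,0,0,-3.7],[1.5,0,0,0,0,-3.7],[1.5,0,0,0,0,-3.6]]'
python3 - <<'E'
from h import *
import cv2
a=cam("scene")['frame'][160:240,260:380,::-1];cv2.imwrite("pics/s4.png",cv2.resize(a,None,fx=6,fy=6,interpolation=2))
a=cam("top")['frame'][130:255,250:400,::-1];cv2.imwrite("pics/t4.png",cv2.resize(a,None,fx=4.5,fy=4.5,interpolation=2))
E
```

```text
time_s: 4.93
tcp_pos: [0.4422, 0.0254, 0.0945]
ee_rot: [[-0.977, -0.212, -0.0], [-0.212, 0.977, -0.0], [0.0, 0.0, -1.0]]
wrist_force: [0.1, -0.2, -0.2]
gripper_width: 0.999
```

View pics/s4.png

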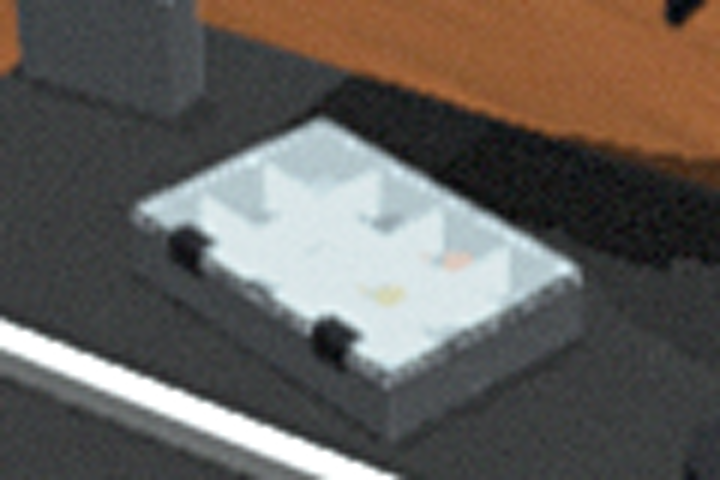

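View pics/t4.png

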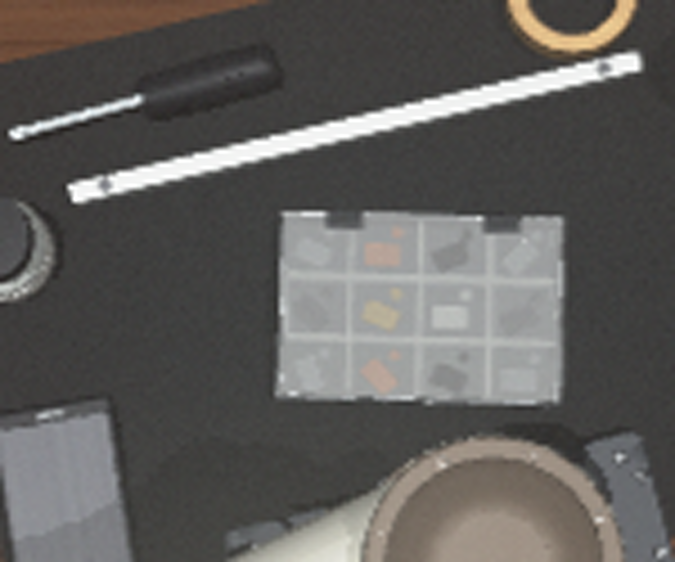

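Run:
```python
from h import *
np.set_printoptions(precision=4,suppress=True)
c=cam("top");P=lambda u,v,z:ray(c,250+u/4.5,130+v/4.5,z)
k=[P(u,v,.036) for u,v in((281,212),(563,216),(560,404),(276,398))];print(k,[np.linalg.norm(k[i]-k[i-1]) for i in range(4)])
r=[P(u,v,.02) for u,v in((73,203),(640,71))];print(r)
kc=np.mean(k,0);e=k[0]-k[1]+k[3]-k[2];print(kc,"yaw",np.degrees(np.arctan2(-e[0],e[1])))
y=np.radians(12);n=np.array([np.cos(y),np.sin(y),0]);t=np.array([-n[1],n[0],0])
rc=(np.array([.634,.2142,.02])+np.array([.6999,-.0989,.02]))/2
s=np.array(sense()['tcp_pos'])
for nm,p in [("c",kc),("tcp",s)]+[("k",q) for q in k]+[("r",q) for q in r]:print(nm,n@(p-rc),t@(p-rc))
```

```text
[array([0.6244, 0.0995, 0.036 ]), array([ 0.6183, -0.0509,  0.036 ]), array([ 0.5181, -0.0454,  0.036 ]), array([0.5249, 0.1043, 0.036 ])] [np.float64(0.0996020192544586), np.float64(0.15054625185215387), np.float64(0.10040815893818435), np.float64(0.14980266982245619)]
[array([0.6349, 0.213 , 0.02  ]), array([ 0.7   , -0.0979,  0.02  ])]
[0.5714 0.0269 0.036 ] yaw -2.4468007846794446
c -0.09983468602072401 -0.01024653949527898
tcp -0.22630096906378097 0.015092145240636644
k -0.032940422914782753 0.04979291250371817
k -0.07011156286920922 -0.09609224884321453
k -0.16702334652758136 -0.06982621432125899
k -0.12926341177132297 0.07513939267963947
r 0.0009582765352854905 0.15862174913355007
r 2.0193168090001934e-05 -0.1590761124812204
```

```bash
python3 -m jog '[[0,-0.4,1.6,0,0,0],[0,-0.4,1.6,0,0,0],[0,-0.4,1.6,0,0,0],[0,-0.4,1.6,0,0,0],[0,-0.4,1.6,0,0,0]]'
python3 -m jog '[[-0.9,0,0,0,0,0],[-0.9,0,0,0,0,0],[-0.9,0,0,0,0,0],[-0.8,0,0,0,0,0],[-0.6,0,0,0,0,0]]'
python3 -m jog '[[-0.5,0,0,0,0,0],[-0.5,0,0,0,0,0],[-0.5,0,0,0,0,0],[-0.5,0,0,0,0,0],[-0.5,0,0,0,0,0]]'
python3 - <<'E'
from h import *
import cv2
a=cam("scene")['frame'][130:280,200:440,::-1];cv2.imwrite("pics/s5.png",cv2.resize(a,None,fx=3.2,fy=3.2,interpolation=2))
E
```

```text
time_s: 5.5
tcp_pos: [0.4487, 0.0061, 0.0139]
ee_rot: [[-0.978, -0.208, 0.002], [-0.208, 0.978, 0.0], [-0.002, 0.0, -1.0]]
wrist_force: [1.0, 0.1, 1.1]
gripper_width: 0.995
time_s: 5.92
tcp_pos: [0.4896, 0.0153, 0.0156]
ee_rot: [[-0.978, -0.209, 0.003], [-0.209, 0.978, 0.001], [-0.003, 0.0, -1.0]]
wrist_force: [0.3, -0.1, -0.0]
gripper_width: 0.999
time_s: 6.33
tcp_pos: [0.5112, 0.0194, 0.0144]
ee_rot: [[-0.978, -0.208, -0.002], [-0.208, 0.978, -0.0], [0.002, -0.0, -1.0]]
wrist_force: [-1.1, -1.0, 0.1]
gripper_width: 0.998
```

View pics/s5.png

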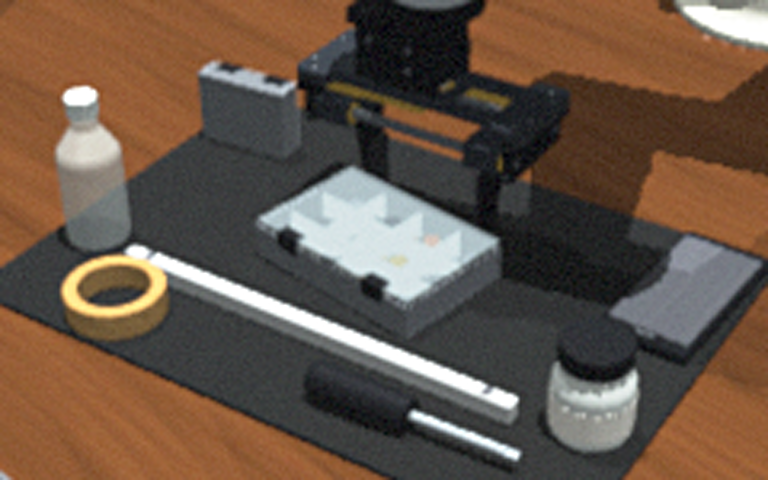

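The right finger is turning the case towards the rail's line as intended, and the gripper has clearance from the small case. Next.

```bash
python3 -m jog '[[-0.5,0,0,0,0,0],[-0.5,0,0,0,0,0],[-0.5,0,0,0,0,0],[-0.5,0,0,0,0,0],[-0.5,0,0,0,0,0]]'
python3 -m jog '[[-0.3,0,0,0,0,0],[-0.3,0,0,0,0,0],[-0.3,0,0,0,0,0],[-0.3,0,0,0,0,0],[-0.2,0,0,0,0,0]]'
python3 - <<'E'
from h import *
import cv2
a=cam("scene")['frame'][130:280,200:440,::-1];cv2.imwrite("pics/s6.png",cv2.resize(a,None,fx=3.2,fy=3.2,interpolation=2))
a=cam("top")['frame'][130:255,250:400,::-1];cv2.imwrite("pics/t6.png",cv2.resize(a,None,fx=4.5,fy=4.5,interpolation=2))
E
```

```text
time_s: 6.8
tcp_pos: [0.5366, 0.025, 0.0145]
ee_rot: [[-0.978, -0.209, 0.0], [-0.209, 0.978, 0.0], [-0.0, 0.0, -1.0]]
wrist_force: [-1.0, -0.0, -0.2]
gripper_width: 0.998
time_s: 7.22
tcp_pos: [0.5502, 0.028, 0.0145]
ee_rot: [[-0.978, -0.209, 0.001], [-0.209, 0.978, 0.0], [-0.001, 0.0, -1.0]]
wrist_force: [-1.6, 0.4, 0.3]
gripper_width: 0.999
```

View pics/s6.png

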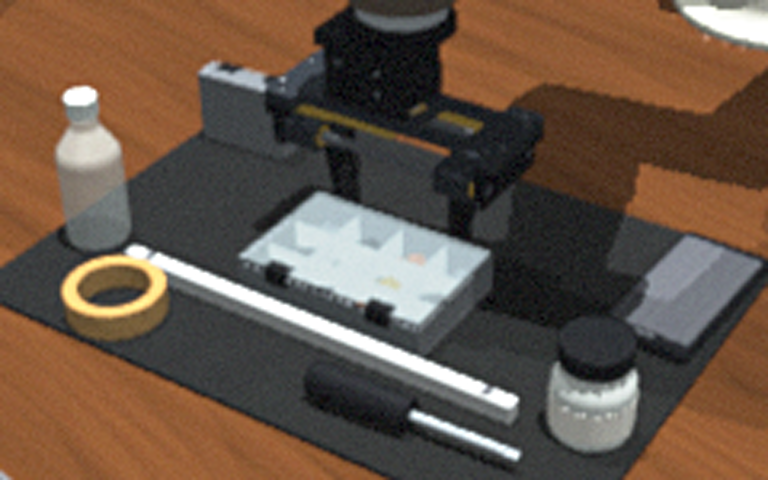

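View pics/t6.png

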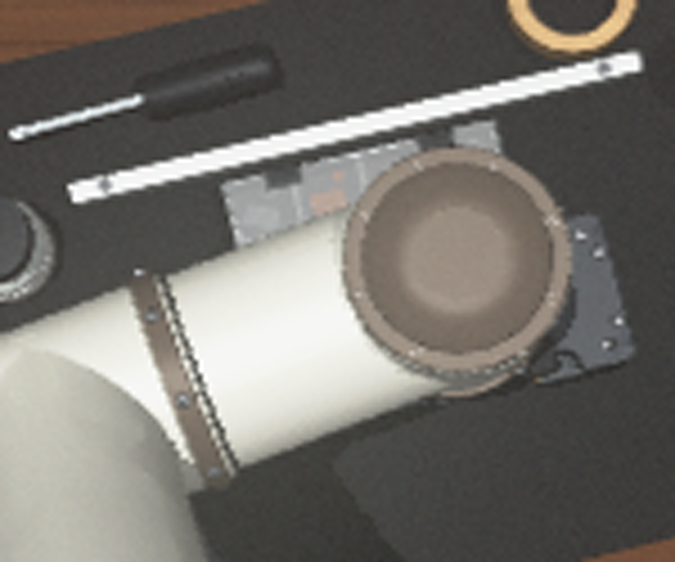

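The case now lies parallel to the rail, with a small gap left. I'll close it slowly and watch the force.

```bash
python3 -m jog '[[-0.2,0,0,0,0,0],[-0.2,0,0,0,0,0],[-0.2,0,0,0,0,0],[-0.1,0,0,0,0,0],[-0.1,0,0,0,0,0]]'
python3 -m jog '[[-0.06,0,0,0,0,0],[-0.06,0,0,0,0,0],[-0.06,0,0,0,0,0],[-0.06,0,0,0,0,0],[-0.06,0,0,0,0,0]]'
```

```text
time_s: 7.73
tcp_pos: [0.5574, 0.0294, 0.0146]
ee_rot: [[-0.978, -0.209, -0.001], [-0.209, 0.978, -0.0], [0.001, -0.0, -1.0]]
wrist_force: [-2.3, -0.0, 1.8]
gripper_width: 0.995
time_s: 8.15
tcp_pos: [0.5605, 0.0301, 0.0146]
ee_rot: [[-0.978, -0.209, -0.0], [-0.209, 0.978, -0.0], [0.0, -0.0, -1.0]]
wrist_force: [-3.7, 0.1, 0.4]
gripper_width: 1.0
```

```bash
python3 -m jog '[[-0.05,0,0,0,0,0],[-0.05,0,0,0,0,0],[-0.05,0,0,0,0,0],[0,0,0,0,0,0],[0,0,0,0,0,0]]'
```

```text
time_s: 8.57
tcp_pos: [0.5605, 0.03, 0.0143]
ee_rot: [[-0.978, -0.208, -0.003], [-0.208, 0.978, -0.001], [0.003, -0.0, -1.0]]
wrist_force: [-6.2, -0.1, 4.0]
gripper_width: 1.001
```

The TCP stopped advancing and the force is rising, so the case is against the rail. One more small press to square it up.

```bash
python3 -m jog '[[-0.06,0,0,0,0,0],[-0.06,0,0,0,0,0],[-0.06,0,0,0,0,0],[0,0,0,0,0,0],[0,0,0,0,0,0]]'
```

```text
time_s: 8.98
tcp_pos: [0.5605, 0.03, 0.0142]
ee_rot: [[-0.978, -0.208, -0.007], [-0.208, 0.978, -0.002], [0.007, -0.0, -1.0]]
wrist_force: [-8.4, -0.6, 6.2]
gripper_width: 1.004
```

```bash
python3 -m jog '[[0.3,0,0,0,0,0],[1,0,0,0,0,0],[1.6,0,0,0,0,0],[1.6,0,0,0,0,0],[1.6,0,0,0,0,0]]'
python3 -m jog '[[1.5,0,-3,0,0,0],[1.5,0,-3,0,0,0],[1.5,0,-3,0,0,0],[0,0,-3,0,0,0],[0,0,-3,0,0,0]]'
python3 - <<'E'
from h import *
import cv2
a=cam("scene")['frame'][130:280,200:440,::-1];cv2.imwrite("pics/s7.png",cv2.resize(a,None,fx=3.2,fy=3.2,interpolation=2))
a=cam("top")['frame'][100:290,222:462,::-1];cv2.imwrite("pics/t7.png",cv2.resize(a,None,fx=3.1,fy=3.1,interpolation=2))
a=cam("top")['frame'][130:230,260:400,::-1];cv2.imwrite("pics/t7b.png",cv2.resize(a,None,fx=5.5,fy=5.5,interpolation=2))
E
```

```text
time_s: 9.4
tcp_pos: [0.5055, 0.0186, 0.0149]
ee_rot: [[-0.978, -0.209, 0.005], [-0.209, 0.978, 0.001], [-0.005, 0.0, -1.0]]
wrist_force: [0.5, 0.0, 0.2]
gripper_width: 0.999
time_s: 9.82
tcp_pos: [0.4608, 0.0089, 0.1668]
ee_rot: [[-0.978, -0.209, 0.005], [-0.209, 0.978, 0.001], [-0.005, 0.0, -1.0]]
wrist_force: [1.8, -0.5, -1.1]
gripper_width: 0.997
```

View pics/s7.png

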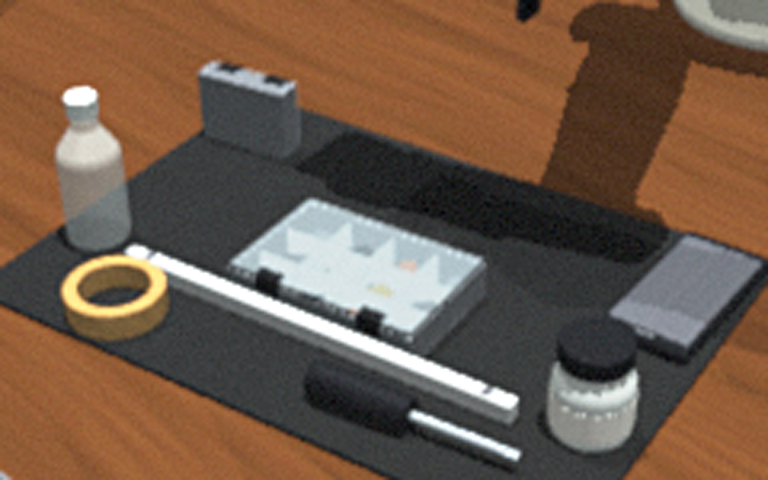

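View pics/t7.png

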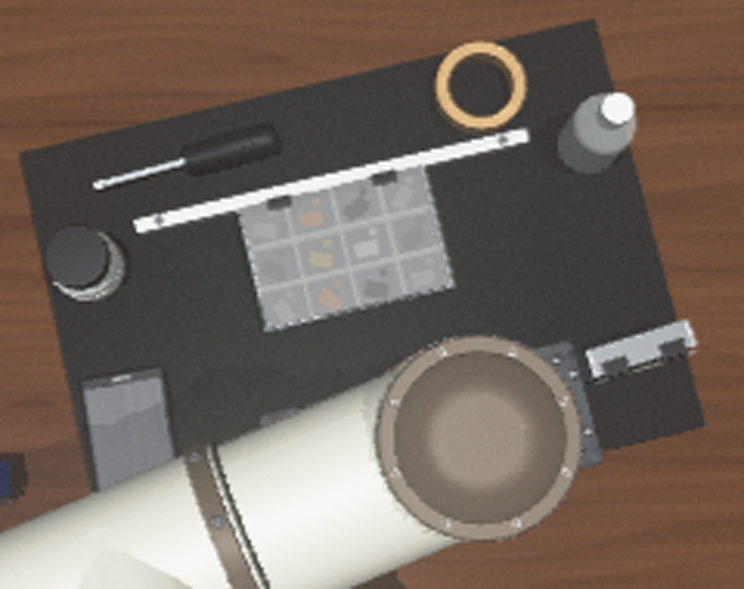

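View pics/t7b.png

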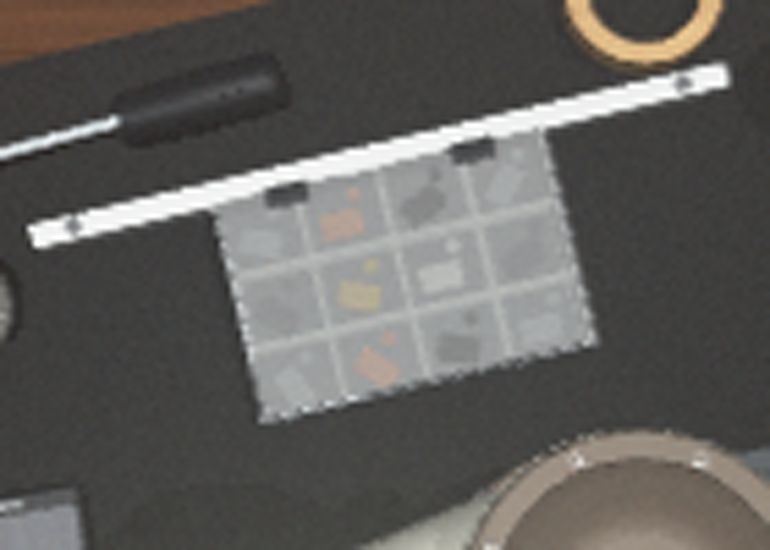

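The case sits flush along the rail, far edge (215,210)-(545,130) in the crop, and the other things stand where they were. Now a numeric check of the near edge.

Run:
```python
from h import *
c=cam("top");P=lambda u,v,z:ray(c,260+u/5.5,130+v/5.5,z)
y=np.radians(11.95);n=np.array([np.cos(y),np.sin(y),0]);rc=np.array([.667,.0577,.02])
for u,v,z in((262,422,.036),(597,345,.036),(216,210,.036),(545,129,.036),(36,249,.02),(729,86,.02)):print(n@(P(u,v,z)-rc))
a=P(262,422,.036)-P(597,345,.036);print(np.degrees(np.arctan2(-a[0],a[1])))
```

```text
-0.10009813551653218
-0.10102833560378857
-0.004392663556158211
-0.0027858158976923914
0.00018459968446807307
0.0002591460156568387
11.593260253341068
```

```bash
python3 -c "
from station import *
print(finish_job(), sense()['time_s'])"
```

```text
the job is handed in; nothing more can be done
the job is handed in; nothing more can be done
```

I tipped the large grey case over by pushing near its top with both open fingers. It landed flat with the clear lid up. I then pushed it along the mat, which squared it to the rail, until it stopped against the rail at about 8–10 N. I backed the arm clear and handed the job in at about 10 s.

**Near edge:** it measures 100 and 101 mm from the rail face, where the case depth is 100 mm. Its angle is 11.6°, against 12.0° for the rail. So the case is flush to within measurement error.

**Far edge:** my direct reading disagreed slightly, showing a 3–4 mm gap. I put that down to the edge being hard to pick out against the bright rail. The near-edge reading and the arm stopping with rising force both point to contact.

**Other things:** the final pictures show the bottle, jar, small case, handset, tape and screwdriver where they started. I checked this by eye, not by measurement. Most of the small case and the visible part of the handset were in view; the arm hid part of the handset in the top picture.

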